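# Seat the board carrier on the three balls of its spring-catch stage

### The arm

A 6-joint arm with a two-finger parallel gripper is mounted at the origin on a cart in front of the work surface, level with it; the furniture and walls round the work are solid. World frame = base frame: x ahead of the robot, y to its left, z up, the work surface at z = 0. Lengths are in m, angles in degrees, forces in N, time in s.
With the tool pointing down it reaches from about 0.25 to 0.725 m from the base axis. Payload 9.7 kg.
Tool frame: the origin (TCP) lies between the finger pads; the fingertips stand 22 mm ahead of it and the grasp point (between the pads) lies 3 mm ahead of it; z points along the fingers, y is the line along which they close (so a half turn about z gives the same grasp; the last joint's range is limited). The gripper opens to 85 mm and grips with 20 to 120 N. Pads are 22 mm wide; open, the fingers measure 114 mm over their backs; the gripper's body (76 mm by 85 mm) begins 54 mm behind the grasp point. The pads swing forward as they close: fully open they stand 13 mm farther back than shut.
Start: joints at [68.182, 4.979, 10.078, 95.1, 0, 90], TCP at [0.204, 0.511, 0.253] pointing down, gripper open.
Joint ranges: [-179.16, 179.16], [-48.56, 103.87], [-65.8, 70.77], [-126.05, 130.52], [-82.76, 87.17], [-180, 180]. Speed limits (degrees/s): [127.2, 127.2, 147.25, 180, 180, 180].

### API

Orientations are given as [roll, pitch, yaw] about the fixed x, y, z axes, in that order (R = Rz(yaw) Ry(pitch) Rx(roll)).
In Python, from workcell import bot, viewer, finder gives the robot as it stands.
- The arm moves only by the tool move_arm, never from a script. Its arguments are lists of equal length, an entry for each row: "offset": the shift along the tool's x, y, z in cm, a list of three; "twist": the turn, a rotation vector about the tool's x, y, z in rad, a list of three; "grip": the opening, from 0 (shut) to 1 (fully open). In form: {"offset": [[x, y, z], ...], "twist": [[ax, ay, az], ...], "grip": [grip, ...]}. A call has 1 to 5 rows; each row shifts and turns the commanded pose from where the row before left it, along the tool's axes as they then stand; what a row does not reach is not made up. A row lasts 1/10 s, in which the tool goes at most 50 mm and 8.59 degrees, less where a joint would pass 70% of its speed; a pose out of reach is approached as far as the arm can. A call is refused whole if a number of a shift passes 5 or a number of a turn 0.15, either way. A call with a gripper value outside its range is refused whole. The fingers move at their own pace and stop on an object; "force" is the grip in N (left out, the last holds). Time passes only in rows, so rows that do not move let the fingers close. It gives the time, the measured TCP pose, the force, the opening and the grip force at its end, in the units of the state.
- bot.get_obs(): the state, without advancing time (a new reading comes with each control period).
- viewer.camera(name): name is "scene" or "top"; returns a dict with "color" (420x560x3 uint8, red, green, blue), "depth" (420x560 float32, m along the optical axis (not along the pixel's ray), 0 where there is no reading), "vfov" (degrees; the focal length in pixels is half the picture's height over the tangent of half this angle, whatever the lens; pixels are square), "cx", "cy" (the principal point, pixels), "k1" (the pictures are not rectified: a ray, as slopes to the right and down, at radius r is drawn at 1 + k1 r^2 times it, then the intrinsics apply), "position" and "attitude" of the camera in the world. Camera axes: x right, y down, z forward; pixel columns grow to the right and rows downward; lengths in m; the calibration is good to about 2 mm. A picture is of the moment at which its call begins.
- bot.job_done(): hands the job in; it is judged then, once.
Trained networks look in a picture, given as the dict that the camera call returned (one of the last four; its "shot" number tells which), for a name from the list of things; names that differ only in an ending like _2 or _b are one class to them, and where a whole thing is asked for, a point or a joint stands for the part that bears it (a point fixed in the world has none). Each returns a list of dicts, best first, with "p" (0 to 1); they miss things now and then, are a little off and sometimes report something else, mostly with a low value. They report only what shows in the picture. A call takes as long as a camera call.
- finder.boxes_of(picture, thing): "position" ([column, row] in pixels, amid what is visible of it).
- finder.pinpoint(picture, thing): "position" ([column, row] in pixels: a listed point, or the origin of a listed thing).
The state is a dict: "time": time; "q": joint angles; "qd": joint speeds; "joint_efforts": joint torques, N m; "ee_pos": TCP position; "tcp_rot": TCP orientation; "wrist_force": force on the tool from outside, world axes, zero at the start; "torque": the same for the moment, N m; "opening": finger opening in m; "grasp_force": force on a finger pad.
Only numpy, scipy, OpenCV 4.12 (cv2) and the standard library are available. Lean on these libraries where they do the work, as an engineer would, in place of code of your own. Each camera call takes 0.05 s, during which the arm holds its last target. There are 200 camera calls.

### The job

Put the board carrier back on the inspection stage, tongue to the rear: hold it level by its handle over the three steel balls and press it down gently past the two spring catches, so that when you let go the springs pull it fully home on all three balls. The balls dent its grooves if pressed hard, so stop as soon as you feel it seat, and leave the things lying around where they are.

Things in the scene. Friction and masses are not known exactly. Their poses are not given: they have to be found in the camera images.
- carrier: Loose board carrier: aluminium plate 10 mm thick, 104 mm along its x, 100 mm along its y, its two y edges fully rounded; two narrow circuit boards and a bow handle on top; a 34 mm wide tongue at the rear (to x = +64 mm). It stands on three grooved steel vee blocks, two in front, one rear, 7.8 mm tall. Origin: centre, in the plane of these feet; x to the tongue, z up. 0.27 to 0.43 kg.
- handle (a point): Middle of the bow handle's bar: steel, 12 mm square, 74 mm long along the carrier's y, 47.8 mm above the carrier's origin and 30 mm above the plate's top, on two posts at y = +-30 mm. Grip it across the carrier's x.
- tongue (a point): Top of the carrier's rear tongue, 57 mm from the carrier's centre along its x, 17.8 mm above its origin; the single rear groove lies beside it. It must point to the stage's rear (+x), over the single ball.
- stage_base: Dark steel foot of the stage, fixed on the bench, 150 x 168 mm, 16 mm tall, black height knob at its front (-x). Origin: centre of its underside; x to the rear, z up. Above it the aluminium table (130 x 156 mm) carries 12 mm steel balls at (x, y) = (-32, +-26) and (40, 0) mm. Seated, the carrier's origin stands over this origin with axes parallel, whatever the height.
- lift (a point): Centre of the foot's top face. The table rides a screw lift, left at any height within 36 mm, which is not measured: the ball tops stand 31 to 67 mm above this point and the carrier's origin, when seated, 25.7 to 61.7 mm above it. The seat has to be felt.
- left_catch (a point): On the foot's top, under the noses of the left spring catch (stage y = +53 mm; its twin at -53). The white noses swing outward; catches and balls ride on the table. The carrier's edges meet them 13 mm above the seat; the push rises to about 10 N, fades out 3.5 mm above the seat, then the springs pull down, 6 N when seated. Let go higher up, it tips. Push 18 N at most: a ball may take 25 N.
- loupe: Black eye loupe standing on the bench behind the work, 38 mm across, 34 mm tall; origin at its foot. Leave it alone.
- screw_dish: Round grey dish with screws behind the work, 73 mm across, 13 mm tall; origin at its foot. Leave it alone.
- solder_spool: Solder spool standing behind the work, 55 mm across, 30 mm tall; origin at its foot. Leave it alone.

How it is judged (in metres and radians):
On the way:
1. the carrier is lifted clear of the bench (height (world z) of carrier above 0.03 m), for 0.1 s.
At the end, for the whole second after the job is handed in: The carrier rests, released, with its weight and the springs' pull on all three balls (more than 0.6 N on each), centred on the stage within 2 mm, tongue to the rear, square to it and level within 2 degrees, at rest (contact force between carrier and stage_table_c0 above 0.6 N and contact force between carrier and stage_table_c1 above 0.6 N and contact force between carrier and stage_table_c2 above 0.6 N and x of carrier in the frame of stage_base between -0.002 and 0.002 m and y of carrier in the frame of stage_base between -0.002 and 0.002 m and x of tongue in the frame of stage_base above 0.05 m and angle between the x axis of carrier and the x axis of stage_base, either way round below 0.035 rad and angle between carrier's own z axis and vertical below 0.035 rad and linear speed of carrier below 0.01 m/s); the robot touches nothing.
It fails at once if the carrier is pressed or knocked onto one of the balls with more than 25 N (contact force between carrier and stage_table_c0 above 25 N or contact force between carrier and stage_table_c1 above 25 N or contact force between carrier and stage_table_c2 above 25 N).
It fails at once if the loupe is shoved from its place by more than 15 mm (distance of loupe from where it was at the start of the episode above 0.015 m).
It fails at once if the dish of screws is shoved from its place by more than 15 mm (distance of screw_dish from where it was at the start of the episode above 0.015 m).
It fails at once if the solder spool is shoved from its place by more than 15 mm (distance of solder_spool from where it was at the start of the episode above 0.015 m).
It also fails if it takes over 48 s, if anything falls off the work surface, if the arm or the gripper's body presses on something with over 40 N, if the wrist force passes 120 N, or if a joint passes its speed limit or range.

## Working session

There is one attempt and no reset: what is moved stays moved. The work goes in short steps, Python scripts to look and compute and a tool call to move; the robot and the scene stay as the last step left them, time stands still between calls to the robot, and variables do not carry over. Pictures are saved under pics/ and viewed, at most 10 in all, crops included, and the job is handed in when it is done.

Besides the shell and the picture viewer there is one more tool, called after "Emit:" as a command line: name --argument value ..., lists and objects as JSON in quotes. move_arm: Moves the arm, as the interface text tells. Its arguments: {"type":"object","properties":{"offset":{"type":"array","items":{"type":"array","items":{"type":"number"}}},"twist":{"type":"array","items":{"type":"array","items":{"type":"number"}}},"grip":{"type":"array","items":{"type":"number"}},"force":{"type":"number"}},"required":["offset","twist","grip"]}

```bash
mkdir -p pics; ls; cat > h.py <<'E'
import numpy as np,cv2
from workcell import bot,viewer,finder
from scipy.spatial.transform import Rotation as R
def cam(n,save=None):
    p=viewer.camera(n)
    if save: cv2.imwrite('pics/'+save+'.png',p['color'][:,:,::-1])
    return p
def rot(p):
    a=np.array(p['attitude'],float)
    if a.shape==(3,3): return a
    if a.size==4: raise Exception(a)
    return R.from_euler('xyz',a,degrees=True).as_matrix()
def ray(p,uv):
    f=210/np.tan(np.radians(p['vfov'])/2)
    K=np.array([[f,0,p['cx']],[0,f,p['cy']],[0,0,1]])
    s=cv2.undistortPoints(np.array([[uv]],float),K,np.array([p['k1'],0,0,0.]))[0,0]
    return rot(p)@np.array([s[0],s[1],1.])
def at_z(p,uv,z):
    d=ray(p,uv);o=np.array(p['position']);return o+d*(z-o[2])/d[2]
def at_depth(p,uv):
    c,r=[int(round(v)) for v in uv]
    w=p['depth'][max(r-2,0):r+3,max(c-2,0):c+3];w=w[w>0]
    return np.array(p['position'])+ray(p,uv)*np.median(w) if len(w) else None
E
python3 - <<'E'
from h import *
np.set_printoptions(precision=4,suppress=True)
print(bot.get_obs())
for n in('scene','top'):
    p=cam(n,n+'0'); print(n,p['vfov'],p['cx'],p['cy'],p['k1'],p['position'],p['attitude'])
    for t in('carrier','handle','tongue','stage_base','lift','left_catch','loupe','screw_dish','solder_spool'):
        for d in finder.pinpoint(p,t)[:2]: print(t,round(d['p'],2),np.array(d['position']),at_depth(p,d['position']))
E
```

```text
pics
{'time': 0.0, 'q': array([68.1852,  5.0104, 10.0326, 95.0988,  0.0006, 89.9999]), 'qd': array([-0.0027,  0.0717, -0.0603,  0.0105,  0.049 ,  0.0041]), 'joint_efforts': array([ -0.0009, -52.0388,  46.4804,   0.0162,  -0.0001,  -0.    ]), 'ee_pos': array([0.2043, 0.5104, 0.2526]), 'tcp_rot': array([-179.9234,   -0.0006,  158.1854]), 'wrist_force': array([-0.9993, -0.5541, -1.2216]), 'torque': array([ 0.068 ,  0.0414, -0.0283]), 'grasp_force': 0.0, 'opening': 0.08549569979086151}
scene 48.61857384743317 280.6782365515139 211.66139445917028 -0.087100643895196 [ 0.1989 -0.5854  0.6534] [-125.7418   -1.1563  -29.9791]
carrier 0.61 [302.  295.6] [ 0.5457 -0.0883  0.0288]
handle 0.72 [303.  276.5] [ 0.5603 -0.0663  0.0522]
tongue 0.64 [331.4 285.5] [ 0.6151 -0.0851  0.0187]
stage_base 0.68 [224.2 206.1] [0.5273 0.2142 0.0498]
left_catch 0.73 [221.3 185.4] [0.5623 0.31   0.0407]
loupe 0.53 [349.4 259.2] [ 0.692  -0.04    0.0183]
screw_dish 0.77 [377.4 284.6] [ 0.7086 -0.1142  0.0013]
solder_spool 0.68 [303.4 211.9] [0.7003 0.1508 0.0147]
top 55.67297073920053 276.9361569448271 210.7639847595641 -0.06252451791059663 [0.431  0.102  0.9444] [-170.5003   -1.1531  -91.2103]
carrier 0.79 [334.7 221.1] [ 0.5583 -0.0557  0.0189]
handle 0.91 [335.3 218.3] [ 0.5603 -0.0518  0.0512]
tongue 0.91 [347.9 196.9] [ 0.6161 -0.0901  0.0184]
tongue 0.67 [192.7 225.5] [0.551  0.2739 0.0416]
stage_base 0.77 [186.1 224.6] [0.5534 0.2891 0.0413]
lift 0.77 [189.9 227.4] [0.5468 0.2804 0.0408]
left_catch 0.66 [168.9 223.7] [0.556  0.3284 0.0421]
loupe 0.57 [320.1 163.8] [ 0.6956 -0.0251  0.0297]
screw_dish 0.68 [357.1 161.3] [ 0.7088 -0.1212  0.0019]
solder_spool 0.92 [241.4 163.3] [0.6997 0.1625 0.0296]
```

```bash
python3 - <<'E'
import cv2
a=cv2.imread('pics/top0.png')[130:330,120:400]; cv2.imwrite('pics/t0z.png',cv2.resize(a,None,fx=2.85,fy=2.85,interpolation=2))
E
```

```text
(no output)
```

View pics/t0z.png

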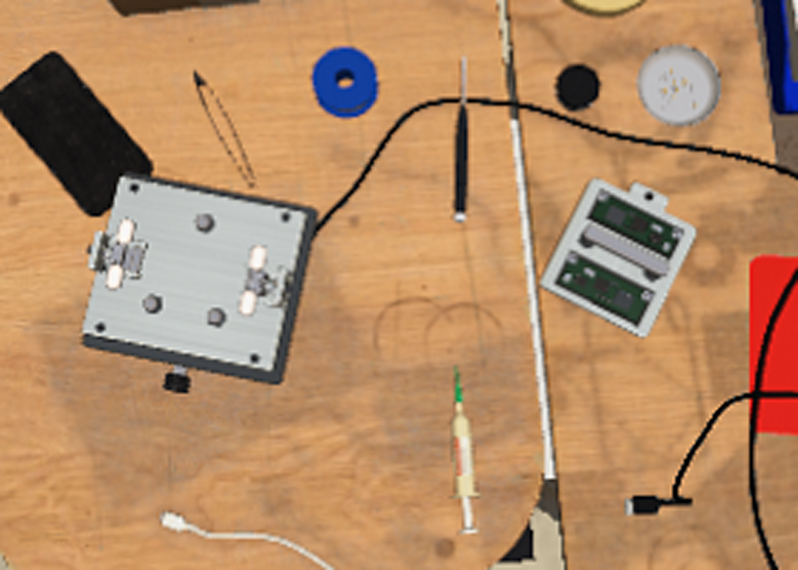

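View pics/scene0.png

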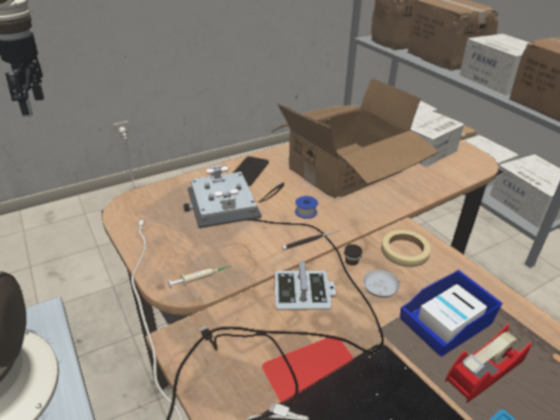

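The top crop shows the stage on the left, with its knob at bottom (177,380), rear ball at (204,222) and front balls at (152,303) and (216,316). The carrier is on the right, with its tongue up at (648,195) and its handle around (623,248). The loupe, dish and spool are behind, clear of both. Next I'll measure the poses.

```bash
cat >> h.py <<'E'
def cloud(p):
    f=210/np.tan(np.radians(p['vfov'])/2)
    K=np.array([[f,0,p['cx']],[0,f,p['cy']],[0,0,1]])
    v,u=np.mgrid[0:420,0:560]
    s=cv2.undistortPoints(np.stack([u,v],-1).reshape(-1,1,2).astype(float),K,np.array([p['k1'],0,0,0.]))[:,0]
    d=p['depth'].reshape(-1,1)
    P=np.array(p['position'])+(np.c_[s,np.ones(len(s))]*d)@rot(p).T
    P[d[:,0]<=0]=np.nan
    return P.reshape(420,560,3)
def sel(P,c,r,z0,z1):
    with np.errstate(invalid='ignore'):
        m=(np.hypot(P[...,0]-c[0],P[...,1]-c[1])<r)&(P[...,2]>z0)&(P[...,2]<z1)
    return m
def rect(X):
    return cv2.minAreaRect((X[:,:2]*1000).astype(np.float32))
E
python3 - <<'E'
from h import *
np.set_printoptions(precision=4,suppress=True)
for n in('top','scene'):
    p=cam(n);P=cloud(p);print(n)
    b=sel(P,(.5,.1),.08,-.02,.02);print('bench z',np.median(P[b][:,2]))
    m=sel(P,(.558,-.056),.09,.010,.026);print('plate',rect(P[m]),np.median(P[m][:,2]))
    m=sel(P,(.56,-.053),.06,.042,.065);X=P[m];print('bar',rect(X),X.mean(0),np.median(X[:,2]),len(X))
    m=sel(P,(.55,.283),.12,.034,.046);X=P[m];print('table',rect(X),np.median(X[:,2]),len(X))
    m=sel(P,(.55,.283),.12,.008,.022);X=P[m];print('foot',np.median(X[:,2]),len(X))
    zz=np.median(P[sel(P,(.55,.283),.05,.034,.046)][:,2])
    # blobs above the table
    m=sel(P,(.55,.283),.1,zz+.003,.12).astype(np.uint8)
    k,l,s,c=cv2.connectedComponentsWithStats(m)
    for i in range(1,k):
        if s[i,4]>3: print(c[i],s[i,4],P[l==i].mean(0),P[l==i][:,2].max())
E
```

```text
top
bench z 0.000674495708148759
plate ((567.8076782226562, -63.376373291015625), (100.33167266845703, 116.48877716064453), 61.68946838378906) 0.01945427331170624
bar ((562.5435180664062, -59.988800048828125), (72.9873046875, 12.156682014465332), 62.157814025878906) [ 0.5618 -0.0597  0.0535] 0.05390025142971788 185
table ((552.8900756835938, 285.5575866699219), (158.20773315429688, 130.86724853515625), 78.02130889892578) 0.04112596366265897 3367
foot 0.015610277463881272 838
[167. 195.] 4 [0.6225 0.3337 0.0449] 0.0453313756236019
[191.1739 207.087 ] 23 [0.5916 0.2756 0.0537] 0.05840623192851546
[160.0877 218.793 ] 285 [0.5646 0.3432 0.0629] 0.07838485394656525
[212.6113 228.915 ] 247 [0.5394 0.2249 0.0654] 0.07779806226783592
[172.3704 236.    ] 27 [0.5264 0.3171 0.0533] 0.05671818742442292
[195.12 240.12] 25 [0.5163 0.2658 0.0534] 0.05743326473401611
scene
bench z -0.0002128455737365753
plate ((567.800537109375, -64.93925476074219), (100.9027328491211, 115.3224868774414), 60.7950553894043) 0.017864177471781484
bar ((562.4588012695312, -61.213417053222656), (76.78451538085938, 11.954590797424316), 61.86786651611328) [ 0.5597 -0.0653  0.0521] 0.05269483688885457 200
table ((552.8118286132812, 286.1629943847656), (162.0432891845703, 130.53602600097656), 77.85511016845703) 0.04088220827833189 1729
foot 0.015452695462522814 878
[216.3244 172.0178] 225 [0.5645 0.3421 0.0611] 0.07577512487689464
[206.4583 184.375 ] 24 [0.5268 0.3164 0.0508] 0.05696944482152688
[227.8885 197.0439] 296 [0.5429 0.2267 0.0622] 0.07732858661322584
[210.3462 196.0769] 26 [0.5152 0.265  0.0509] 0.05695760265369043
```

```bash
cat >> h.py <<'E'
def plan(pos,yaw,n,start=None):
    """rows from the current (or given) pose to pos/yaw, tool down, in n rows"""
    o=bot.get_obs(); p0=np.array(o['ee_pos']);r0=R.from_euler('xyz',o['tcp_rot'],degrees=True)
    if start is not None: p0=np.array(start[0]);r0=R.from_euler('xyz',[180,0,start[1]],degrees=True)
    r1=R.from_euler('xyz',[180,0,yaw],degrees=True); p1=np.array(pos)
    w=np.round((r0.inv()*r1).as_rotvec()/n,4); r=r0;p=p0;off=[]
    for i in range(n):
        d=np.round(r.inv().apply((p1-p)/(n-i))*100,2); off.append(d.tolist()); p=p+r.apply(d)/100; r=r*R.from_rotvec(w)
    print('twist',w.tolist());print('end',p.round(4),r.as_euler('xyz',degrees=True).round(2))
    for i in range(0,n,5): print(off[i:i+5])
E
python3 -c "
from h import *
plan([.5615,-.0605,.17],62,16)"
```

```text
twist [-0.0, -0.0, 0.1049]
end [ 0.5615 -0.0605  0.17  ] [-180.      0.     62.01]
[[-3.4, -2.48, 0.52], [-3.64, -2.11, 0.52], [-3.84, -1.72, 0.52], [-4.0, -1.31, 0.52], [-4.12, -0.88, 0.52]]
[[-4.19, -0.45, 0.52], [-4.21, -0.01, 0.52], [-4.19, 0.43, 0.52], [-4.12, 0.87, 0.52], [-4.0, 1.29, 0.52]]
[[-3.85, 1.71, 0.52], [-3.65, 2.1, 0.52], [-3.41, 2.47, 0.52], [-3.13, 2.82, 0.52], [-2.82, 3.12, 0.52]]
[[-2.47, 3.41, 0.53]]
```

Emit:
move_arm --offset '[[-3.4,-2.48,0.52],[-3.64,-2.11,0.52],[-3.84,-1.72,0.52],[-4.0,-1.31,0.52],[-4.12,-0.88,0.52]]' --twist '[[0,0,0.105],[0,0,0.105],[0,0,0.105],[0,0,0.105],[0,0,0.105]]' --grip '[1,1,1,1,1]'

```text
time: 1.6
ee_pos: [0.3166, 0.3308, 0.2272]
tcp_rot: [180.0, -0.0, 127.9]
wrist_force: [0.5, 0.6, -0.5]
opening: 0.0849
grasp_force: 0.0
```

Emit:
move_arm --offset '[[-4.19,-0.45,0.52],[-4.21,-0.01,0.52],[-4.19,0.43,0.52],[-4.12,0.87,0.52],[-4.0,1.29,0.52]]' --twist '[[0,0,0.105],[0,0,0.105],[0,0,0.105],[0,0,0.105],[0,0,0.105]]' --grip '[1,1,1,1,1]'

```text
time: 2.1
ee_pos: [0.4281, 0.152, 0.2014]
tcp_rot: [180.0, -0.0, 97.8]
wrist_force: [0.4, 0.9, 0.3]
opening: 0.0854
grasp_force: 0.0
```

Emit:
move_arm --offset '[[-3.85,1.71,0.52],[-3.65,2.1,0.52],[-3.41,2.47,0.52],[-3.13,2.82,0.52],[-2.82,3.12,0.52]]' --twist '[[0,0,0.105],[0,0,0.105],[0,0,0.105],[0,0,0.105],[0,0,0.105]]' --grip '[1,1,1,1,1]'

```text
time: 2.6
ee_pos: [0.5395, -0.0268, 0.1752]
tcp_rot: [180.0, -0.0, 67.7]
wrist_force: [0.6, 1.1, 1.2]
opening: 0.0854
grasp_force: 0.0
```

Emit:
move_arm --offset '[[-2.47,3.41,0.53],[0,0,0],[0,0,0]]' --twist '[[0,0,0.105],[0,0,0],[0,0,0]]' --grip '[1,0.6,0.6]'

```text
time: 2.9
ee_pos: [0.5611, -0.0615, 0.1694]
tcp_rot: [-179.9, 0.0, 61.9]
wrist_force: [0.1, 1.4, 0.0]
opening: 0.0587
grasp_force: 0.0
```

```bash
python3 -c "
from h import *
o=bot.get_obs();print(o['time'],o['ee_pos'],o['tcp_rot'],o['q'],o['wrist_force'],o['opening'])
plan([.561,-.0605,.052],62,4)"
```

```text
2.9 [ 0.56106444 -0.06149707  0.16939547] [-1.79928369e+02  1.95358864e-02  6.18651422e+01] [-6.25908636e+00  6.13482617e+00  2.04432694e+00  8.59832526e+01
  8.56009091e-03  1.11875778e+02] [0.05260433 1.40838691 0.04691125] 0.05869315078183964
twist [-0.0003, 0.0001, -0.0006]
end [ 0.561  -0.0605  0.052 ] [-180.   -0.   62.]
[[0.02, -0.01, 2.93], [0.02, -0.01, 2.94], [0.02, -0.01, 2.93], [0.03, -0.01, 2.94]]
```

Emit:
move_arm --offset '[[0.02,0,3.6],[0.02,0,3.6],[0.02,0,2.6],[0,0,2.0],[0,0,0]]' --twist '[[0,0,0],[0,0,0],[0,0,0],[0,0,0],[0,0,0]]' --grip '[0.6,0.6,0.6,0.6,0.6]'

```text
time: 3.4
ee_pos: [0.5594, -0.0589, 0.0496]
tcp_rot: [-179.8, 0.1, 62.1]
wrist_force: [0.0, 0.8, -0.7]
opening: 0.0517
grasp_force: 0.0
```

Emit:
move_arm --offset '[[0,0,0],[0,0,0],[0,0,0],[0,0,0],[0,0,0]]' --twist '[[0,0,0],[0,0,0],[0,0,0],[0,0,0],[0,0,0]]' --grip '[0.4,0.3,0.2,0.1,0]' --force 80

```text
time: 3.9
ee_pos: [0.5621, -0.0602, 0.0535]
tcp_rot: [179.9, -0.1, 61.9]
wrist_force: [-0.9, 1.6, 5.8]
opening: 0.0105
grasp_force: 78.0
```

Emit:
move_arm --offset '[[0,0,0],[0,0,0],[0,0,0],[0,0,0]]' --twist '[[0,0,0],[0,0,0],[0,0,0],[0,0,0]]' --grip '[0,0,0,0]'

```text
time: 4.3
ee_pos: [0.5621, -0.0602, 0.0535]
tcp_rot: [179.9, -0.1, 61.9]
wrist_force: [-0.5, 1.0, 6.3]
opening: 0.0104
grasp_force: 78.0
```

Emit:
move_arm --offset '[[0,0,-0.5],[0,0,-1],[0,0,-1.5],[0,0,-2],[0,0,-2]]' --twist '[[0,0,0],[0,0,0],[0,0,0],[0,0,0],[0,0,0]]' --grip '[0,0,0,0,0]'

```text
time: 4.8
ee_pos: [0.5614, -0.0603, 0.1237]
tcp_rot: [180.0, -0.0, 61.9]
wrist_force: [0.2, -0.2, -2.6]
opening: 0.0103
grasp_force: 78.1
```

Emit:
move_arm --offset '[[0,0,-2],[0,0,-2],[0,0,0],[0,0,0]]' --twist '[[0,0,0],[0,0,0],[0,0,0],[0,0,0]]' --grip '[0,0,0,0]'

```text
time: 5.2
ee_pos: [0.5616, -0.0603, 0.1623]
tcp_rot: [180.0, -0.0, 61.9]
wrist_force: [-0.6, 0.4, -3.5]
opening: 0.01
grasp_force: 78.2
```

```bash
python3 -c "
from h import *
o=bot.get_obs();print(o)
p=cam('top','lift')
for n in ('scene','top'):
  p=cam(n,'lift'+n);P=cloud(p)
  m=sel(P,(.566,-.0645),.09,.10,.135);X=P[m]
  A=np.c_[X[:,:2],np.ones(len(X))];s=np.ones(len(X),bool)
  for _ in range(5):
    c=np.linalg.lstsq(A[s],X[s,2],rcond=None)[0];e=X[:,2]-A@c;s=abs(e)<.0025
  print(n,rect(X),c,s.sum(),np.median(X[:,2]))
plan([.5527,.285,.17],78,14)"
```

```text
{'time': 5.2, 'q': array([-6.12720874e+00,  6.07744631e+00,  1.20219433e+00,  8.50743873e+01,
       -1.20850682e-03,  1.11950065e+02]), 'qd': array([-0.00437602,  0.75970212, -1.84072958, -0.48027171,  0.05473033,
        0.02209582]), 'joint_efforts': array([-1.69811847e-03, -5.75509250e+01,  5.07955885e+01,  1.40492893e-01,
       -9.11084703e-05, -2.16052882e-05]), 'ee_pos': array([ 0.56159891, -0.06029294,  0.16231743]), 'tcp_rot': array([ 1.79952838e+02, -1.77038342e-02,  6.19227332e+01]), 'wrist_force': array([-0.58435115,  0.35048054, -3.46051191]), 'torque': array([0.00212197, 0.01231627, 0.05255935]), 'grasp_force': 78.21173787117004, 'opening': 0.010029604619803088}
scene ((565.0946044921875, -64.93038940429688), (98.76455688476562, 116.28116607666016), 61.90162658691406) [0.00393414 0.03375515 0.12623159] 1515 0.12582215324316326
top ((559.7991333007812, -59.99473571777344), (99.7613754272461, 104.07275390625), 61.76894760131836) [-0.00521766  0.00054935  0.12917054] 877 0.12637601069022064
twist [-0.0001, 0.0, -0.02]
end [0.5527 0.285  0.17  ] [-1.7997e+02  2.0000e-02  7.7970e+01]
[[2.15, -1.21, -0.07], [2.17, -1.17, -0.07], [2.19, -1.13, -0.06], [2.22, -1.08, -0.07], [2.24, -1.04, -0.07]]
[[2.26, -0.99, -0.06], [2.28, -0.95, -0.07], [2.3, -0.9, -0.06], [2.31, -0.85, -0.07], [2.33, -0.81, -0.06]]
[[2.35, -0.76, -0.07], [2.36, -0.71, -0.06], [2.37, -0.67, -0.07], [2.38, -0.62, -0.06]]
```

View pics/liftscene.png

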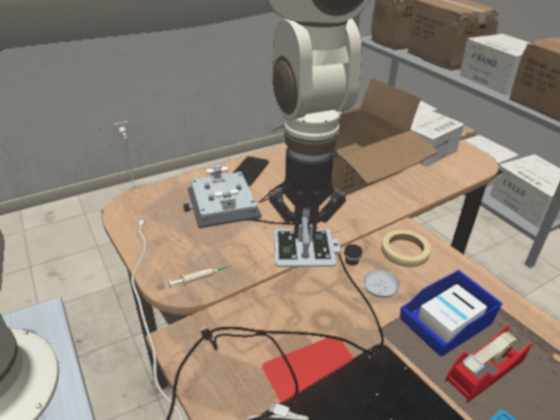

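The scene view shows the carrier hanging level in the gripper at about (305,245), and the stage is undisturbed. I'll move it over the stage.

Emit:
move_arm --offset '[[2.15,-1.21,-0.07],[2.17,-1.17,-0.07],[2.19,-1.13,-0.06],[2.22,-1.08,-0.07],[2.24,-1.04,-0.07]]' --twist '[[0,0,-0.02],[0,0,-0.02],[0,0,-0.02],[0,0,-0.02],[0,0,-0.02]]' --grip '[0,0,0,0,0]'

```text
time: 5.85
ee_pos: [0.5579, 0.064, 0.1643]
tcp_rot: [-179.9, 0.0, 67.7]
wrist_force: [1.1, 0.4, -2.6]
opening: 0.0101
grasp_force: 78.2
```

Emit:
move_arm --offset '[[2.26,-0.99,-0.06],[2.28,-0.95,-0.07],[2.3,-0.9,-0.06],[2.31,-0.85,-0.07],[2.33,-0.81,-0.06]]' --twist '[[0,0,-0.02],[0,0,-0.02],[0,0,-0.02],[0,0,-0.02],[0,0,-0.02]]' --grip '[0,0,0,0,0]'

```text
time: 6.35
ee_pos: [0.555, 0.1873, 0.1675]
tcp_rot: [-179.9, 0.1, 73.4]
wrist_force: [-0.5, 0.2, -3.4]
opening: 0.0104
grasp_force: 78.2
```

Emit:
move_arm --offset '[[2.35,-0.76,-0.07],[2.36,-0.71,-0.06],[2.37,-0.67,-0.07],[2.38,-0.62,-0.06],[0,0,0]]' --twist '[[0,0,-0.02],[0,0,-0.02],[0,0,-0.02],[0,0,-0.02],[0,0,0]]' --grip '[0,0,0,0,0]'

```text
time: 6.85
ee_pos: [0.5524, 0.2873, 0.1697]
tcp_rot: [-179.9, 0.0, 78.2]
wrist_force: [-0.4, -0.3, -3.8]
opening: 0.01
grasp_force: 78.3
```

```bash
python3 -c "
from h import *
np.set_printoptions(precision=4,suppress=True)
for n in ('scene','top'):
  p=cam(n,'over'+n);P=cloud(p)
  o=bot.get_obs();print(o['time'],o['ee_pos'],o['tcp_rot'],o['wrist_force'])
  m=sel(P,(.556,.283),.09,.108,.145);X=P[m]
  A=np.c_[X[:,:2],np.ones(len(X))];s=np.ones(len(X),bool)
  for _ in range(5):
    c=np.linalg.lstsq(A[s],X[s,2],rcond=None)[0];e=X[:,2]-A@c;s=abs(e)<.0025
  print(n,rect(X),c,s.sum(),np.median(X[:,2]))
  print([ (t,finder.pinpoint(p,t)[:1],) for t in ('tongue','handle','carrier')])
i=np.hstack([cv2.imread('pics/over%s.png'%n)[90:290,90:290] if n=='top' else cv2.imread('pics/overscene.png')[90:290,110:310] for n in ('top','scene')])
cv2.imwrite('pics/overc.png',cv2.resize(i,None,fx=2,fy=2,interpolation=2))
"
```

```text
6.9 [0.5526 0.286  0.1698] [-179.9113    0.071    78.0792] [-0.8353 -0.734  -3.1909]
scene ((556.723388671875, 284.60272216796875), (100.95867919921875, 115.76719665527344), 78.09659576416016) [-0.0035  0.0305  0.1284] 738 0.13465134463151396
[('tongue', [{'position': [243.3, 150.0], 'p': 0.75}]), ('handle', [{'position': [216.1, 143.6], 'p': 0.82}]), ('carrier', [{'position': [218.7, 164.0], 'p': 0.84}])]
7.1 [0.5531 0.2841 0.1708] [-179.9725    0.0352   77.9139] [-0.0609  0.2067 -3.717 ]
top ((552.9781494140625, 259.4897766113281), (57.339637756347656, 117.49209594726562), 80.1339340209961) [-0.0048  0.0603  0.1231] 867 0.1358075814735064
[('tongue', [{'position': [186.4, 191.7], 'p': 0.69}]), ('handle', []), ('carrier', [{'position': [179.4, 222.2], 'p': 0.73}])]
```

View pics/overc.png

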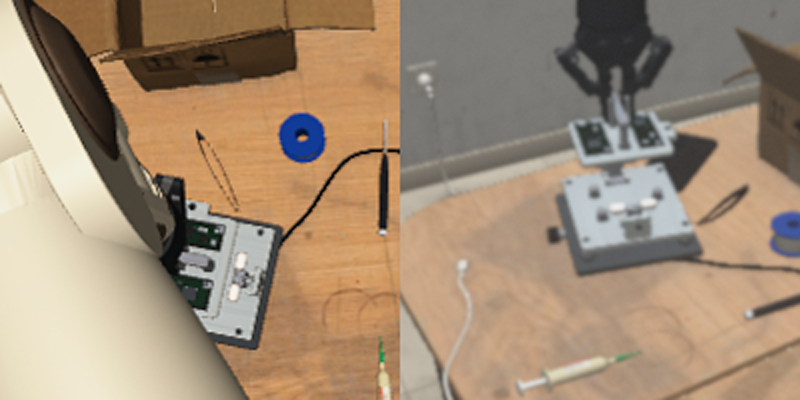

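The views show the carrier above the stage with its tongue to the rear. The top camera is half blocked by the arm, but the scene view is clear. I'll lower it to just above the catches and check the relative pose.

Emit:
move_arm --offset '[[0.1,0,1.5],[0,0,1.5],[0,0,1.2],[0,0,0],[0,0,0]]' --twist '[[0,0,0],[0,0,0],[0,0,0],[0,0,0],[0,0,0]]' --grip '[0,0,0,0,0]'

```text
time: 7.75
ee_pos: [0.5531, 0.2858, 0.1286]
tcp_rot: [-180.0, 0.0, 78.0]
wrist_force: [-0.5, -0.9, -3.1]
opening: 0.0105
grasp_force: 78.2
```

```bash
python3 -c "
from h import *
np.set_printoptions(precision=4,suppress=True)
Ps=[];os=[]
for i in range(5):
  p=cam('scene','near' if i==0 else None);Ps.append(cloud(p));os.append(np.r_[bot.get_obs()['ee_pos'],bot.get_obs()['tcp_rot'][2],bot.get_obs()['wrist_force']])
P=np.median(Ps,0);print(np.mean(os,0),np.std(os,0))
def fit(X):
  A=np.c_[X[:,:2]-X[:,:2].mean(0),np.ones(len(X))];s=np.ones(len(X),bool)
  for _ in range(8):
    c=np.linalg.lstsq(A[s],X[s,2],rcond=None)[0];e=X[:,2]-A@c;s=abs(e)<.0018
  return c,s.sum()
for nm,z0,z1 in (('plate',.082,.098),('table',.035,.047)):
  m=sel(P,(.555,.284),.12 if nm=='table' else .085,z0,z1)
  X=P[m];print(nm,fit(X),rect(X))
  k=np.radians(-12);d=X[:,:2]-[.553,.2855];a=d@[np.cos(k),np.sin(k)];b=d@[-np.sin(k),np.cos(k)]
  print(' x range',np.percentile(a,[.3,1,99,99.7])*1e3,'y',np.percentile(b,[.3,1,99,99.7])*1e3)
i=cv2.imread('pics/near.png')[110:260,130:330];cv2.imwrite('pics/nearc.png',cv2.resize(i,None,fx=4,fy=4,interpolation=2))
"
```

```text
[ 0.5536  0.286   0.1298 77.9696  0.2684  0.2901 -3.1857] [0.0001 0.0001 0.0002 0.0007 0.4117 0.2762 0.3972]
plate (array([-0.0027,  0.0345,  0.0943]), np.int64(614)) ((558.2789916992188, 285.31982421875), (102.1364517211914, 115.75151062011719), 77.85934448242188)
 x range [-52.5792 -52.4477  60.2933  62.0123] y [-49.8586 -49.4537  46.9524  49.3631]
table (array([-0.0007,  0.0017,  0.0408]), np.int64(1052)) ((553.006103515625, 286.68585205078125), (159.13009643554688, 130.5183563232422), 77.69888305664062)
 x range [-65.3712 -65.1324  63.5821  64.0844] y [-77.836  -77.2224  71.4606  77.0492]
```

View pics/nearc.png

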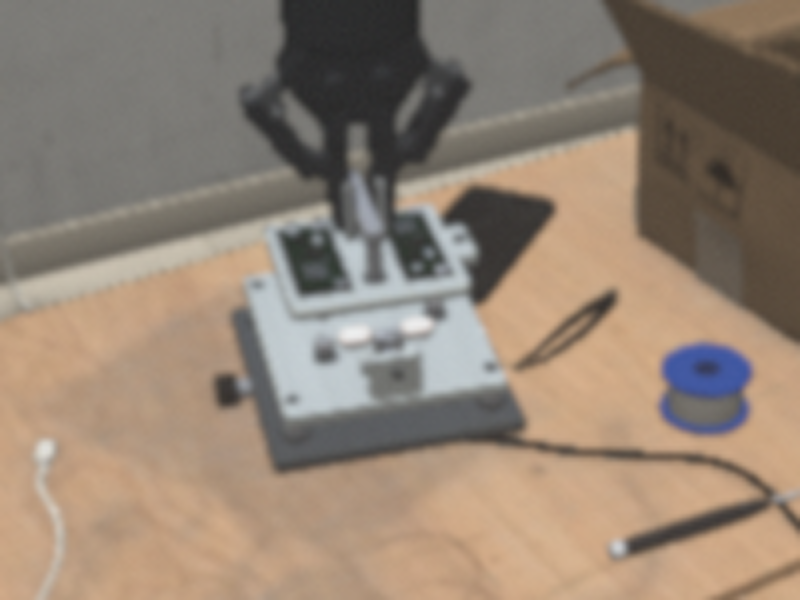

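```bash
python3 -c "
from h import *
np.set_printoptions(precision=4,suppress=True)
k=np.radians(-12)
for n in ('scene','top'):
  P=np.median([cloud(cam(n)) for i in range(4)],0)
  d=P[...,:2]-[.553,.2855];a=d@[np.cos(k),np.sin(k)];b=d@[-np.sin(k),np.cos(k)];z=P[...,2]
  for zlo,zhi in ((.087,.101),):
    m=(abs(b)<.042)&(a>-.05)&(a<.05)&(z>zlo)&(z<zhi)
    A=np.c_[a[m],b[m],np.ones(m.sum())];Z=z[m];s=np.ones(len(Z),bool)
    for _ in range(8):
      c=np.linalg.lstsq(A[s],Z[s],rcond=None)[0];s=abs(Z-A@c)<.0015
    print(n,c,s.sum(),m.sum())
  for lo in range(-50,50,10):
    w=(b*1e3>lo)&(b*1e3<=lo+10)
    print(lo,[ (round(float(np.median(z[q]))*1e3,1),int(q.sum())) for q in [w&(a*1e3>x)&(a*1e3<=x+w2)&(z>.083)&(z<.105) for x,w2 in ((-52,7),(-43,20),(-12,24),(15,28),(46,6))] if q.sum()>3])
"
```

```text
scene [-0.0077  0.0339  0.0953] 405 685
-50 [(91.5, 14), (91.7, 42), (91.7, 53), (91.9, 59), (92.1, 10)]
-40 [(93.6, 8), (95.0, 32), (94.6, 42), (95.2, 41), (93.9, 5)]
-30 [(93.6, 8), (96.7, 18), (94.9, 12), (96.3, 25), (93.5, 5)]
-20 [(93.3, 7), (97.3, 23), (94.0, 15), (96.5, 27), (93.7, 5)]
-10 [(93.3, 7), (97.1, 19), (93.5, 10), (96.4, 27), (93.4, 6)]
0 [(94.0, 6), (96.8, 17), (93.6, 15), (96.3, 25), (93.9, 5)]
10 [(93.7, 6), (96.1, 21), (93.7, 10), (96.5, 29), (93.6, 4)]
20 [(93.9, 6), (97.2, 15), (93.4, 4), (96.4, 13), (93.7, 6)]
30 [(94.2, 6), (96.2, 14), (96.5, 13), (94.0, 5)]
40 [(94.7, 5), (94.1, 11), (94.1, 4)]
top [-0.0099  0.0568  0.0967] 411 643
-50 [(93.4, 17), (93.5, 46), (93.5, 53), (93.6, 61), (93.4, 11)]
-40 [(94.0, 14), (95.8, 45), (94.4, 44), (95.5, 59), (93.8, 11)]
-30 [(96.6, 41), (93.9, 21), (96.3, 57), (93.8, 12)]
-20 [(97.1, 21), (93.5, 24), (95.9, 57), (93.2, 12)]
-10 [(96.8, 4), (93.7, 5), (96.4, 46), (93.6, 13)]
0 []
10 []
20 []
30 []
40 []
```

The plate is level, with bare strips at 93.4–94.2 mm along y. It is also centred on the table to about 0.5 mm. Next I'll feel my way down.

Emit:
move_arm --offset '[[0,0,0.3],[0,0,0.3],[0,0,0.2],[0,0,0],[0,0,0]]' --twist '[[0,0,0],[0,0,0],[0,0,0],[0,0,0],[0,0,0]]' --grip '[0,0,0,0,0]'

```text
time: 8.9
ee_pos: [0.5533, 0.2859, 0.1211]
tcp_rot: [-180.0, 0.0, 78.0]
wrist_force: [0.0, -0.5, -2.8]
opening: 0.0104
grasp_force: 78.3
```

Emit:
move_arm --offset '[[0,0,0.1],[0,0,0.1],[0,0,0.1],[0,0,0],[0,0,0]]' --twist '[[0,0,0],[0,0,0],[0,0,0],[0,0,0],[0,0,0]]' --grip '[0,0,0,0,0]'

```text
time: 9.4
ee_pos: [0.5533, 0.2859, 0.1182]
tcp_rot: [-180.0, 0.0, 78.0]
wrist_force: [0.3, 0.6, -2.5]
opening: 0.0103
grasp_force: 78.3
```

Emit:
move_arm --offset '[[0,0,0.1],[0,0,0.1],[0,0,0.1],[0,0,0],[0,0,0]]' --twist '[[0,0,0],[0,0,0],[0,0,0],[0,0,0],[0,0,0]]' --grip '[0,0,0,0,0]'

```text
time: 9.9
ee_pos: [0.5538, 0.2861, 0.1163]
tcp_rot: [179.9, -0.1, 78.0]
wrist_force: [-0.6, 1.0, 6.0]
opening: 0.0104
grasp_force: 79.5
```

Emit:
move_arm --offset '[[0,0,0.1],[0,0,0.1],[0,0,0],[0,0,0]]' --twist '[[0,0,0],[0,0,0],[0,0,0],[0,0,0]]' --grip '[0,0,0,0]'

```text
time: 10.3
ee_pos: [0.554, 0.2861, 0.1143]
tcp_rot: [179.9, -0.1, 78.0]
wrist_force: [0.6, 0.5, 5.9]
opening: 0.0103
grasp_force: 79.5
```

Emit:
move_arm --offset '[[0,0,0.1],[0,0,0.1],[0,0,0],[0,0,0]]' --twist '[[0,0,0],[0,0,0],[0,0,0],[0,0,0]]' --grip '[0,0,0,0]'

```text
time: 10.7
ee_pos: [0.5539, 0.2861, 0.112]
tcp_rot: [179.9, -0.1, 78.0]
wrist_force: [1.8, 1.0, 4.9]
opening: 0.0106
grasp_force: 79.4
```

Emit:
move_arm --offset '[[0,0,0.1],[0,0,0.1],[0,0,0],[0,0,0]]' --twist '[[0,0,0],[0,0,0],[0,0,0],[0,0,0]]' --grip '[0,0,0,0]'

```text
time: 11.1
ee_pos: [0.5532, 0.2859, 0.1084]
tcp_rot: [-180.0, 0.0, 78.0]
wrist_force: [2.3, 2.1, -1.6]
opening: 0.0102
grasp_force: 78.4
```

Emit:
move_arm --offset '[[0,0,0.1],[0,0,0.05],[0,0,0],[0,0,0]]' --twist '[[0,0,0],[0,0,0],[0,0,0],[0,0,0]]' --grip '[0,0,0,0]'

```text
time: 11.5
ee_pos: [0.553, 0.2858, 0.107]
tcp_rot: [-179.9, 0.0, 78.0]
wrist_force: [1.9, 2.0, -5.1]
opening: 0.0105
grasp_force: 78.0
```

Emit:
move_arm --offset '[[0,0,0.05],[0,0,0.05],[0,0,0],[0,0,0]]' --twist '[[0,0,0],[0,0,0],[0,0,0],[0,0,0]]' --grip '[0,0,0,0]'

```text
time: 11.9
ee_pos: [0.5532, 0.2859, 0.1065]
tcp_rot: [-180.0, 0.0, 78.0]
wrist_force: [-0.3, 2.6, -4.6]
opening: 0.0105
grasp_force: 78.1
```

Emit:
move_arm --offset '[[0,0,0.05],[0,0,0],[0,0,0]]' --twist '[[0,0,0],[0,0,0],[0,0,0]]' --grip '[0,0,0]'

```text
time: 12.2
ee_pos: [0.5532, 0.2858, 0.106]
tcp_rot: [-180.0, 0.0, 78.0]
wrist_force: [-1.3, 1.5, -4.7]
opening: 0.0102
grasp_force: 78.1
```

Emit:
move_arm --offset '[[0,0,0.05],[0,0,0],[0,0,0]]' --twist '[[0,0,0],[0,0,0],[0,0,0]]' --grip '[0,0,0]'

```text
time: 12.5
ee_pos: [0.5533, 0.2859, 0.1055]
tcp_rot: [-180.0, 0.0, 78.0]
wrist_force: [0.5, 2.0, -5.9]
opening: 0.0101
grasp_force: 78.1
```

Emit:
move_arm --offset '[[0,0,0.05],[0,0,0],[0,0,0]]' --twist '[[0,0,0],[0,0,0],[0,0,0]]' --grip '[0,0,0]'

```text
time: 12.8
ee_pos: [0.5534, 0.2859, 0.105]
tcp_rot: [-180.0, 0.0, 78.0]
wrist_force: [0.8, 1.7, -7.9]
opening: 0.0105
grasp_force: 77.9
```

Emit:
move_arm --offset '[[0,0,0.05],[0,0,0],[0,0,0]]' --twist '[[0,0,0],[0,0,0],[0,0,0]]' --grip '[0,0,0]'

```text
time: 13.1
ee_pos: [0.5534, 0.2859, 0.1046]
tcp_rot: [-180.0, 0.0, 78.0]
wrist_force: [0.2, 1.7, -7.8]
opening: 0.0104
grasp_force: 77.9
```

Emit:
move_arm --offset '[[0,0,0.04],[0,0,0],[0,0,0]]' --twist '[[0,0,0],[0,0,0],[0,0,0]]' --grip '[0,0,0]'

```text
time: 13.4
ee_pos: [0.5534, 0.2859, 0.1043]
tcp_rot: [180.0, -0.0, 78.0]
wrist_force: [1.2, 1.3, -6.3]
opening: 0.0102
grasp_force: 78.0
```

Emit:
move_arm --offset '[[0,0,0.04],[0,0,0],[0,0,0]]' --twist '[[0,0,0],[0,0,0],[0,0,0]]' --grip '[0,0,0]'

```text
time: 13.7
ee_pos: [0.5535, 0.286, 0.1042]
tcp_rot: [180.0, -0.0, 78.0]
wrist_force: [0.3, 1.6, -3.7]
opening: 0.0107
grasp_force: 78.3
```

```bash
python3 -c "
from h import *
o=bot.get_obs();print(o['ee_pos'],o['wrist_force'],o['torque'],o['tcp_rot'])"
```

```text
[0.55349931 0.28597885 0.10417701] [ 0.32153972  1.55488583 -3.65460064] [ 0.46652253 -0.00379812 -0.04399208] [ 1.79976431e+02 -1.96347951e-02  7.79677957e+01]
```

Seated: z stopped at 104.2 mm while the force rose. I'll ease the grip, then release.

Emit:
move_arm --offset '[[0,0,0],[0,0,0],[0,0,0]]' --twist '[[0,0,0],[0,0,0],[0,0,0]]' --grip '[0,0,0]' --force 20

```text
time: 14.0
ee_pos: [0.5535, 0.2859, 0.1042]
tcp_rot: [180.0, -0.0, 78.0]
wrist_force: [-0.2, 0.9, -1.5]
opening: 0.0099
grasp_force: 78.5
```

Emit:
move_arm --offset '[[0,0,0],[0,0,0],[0,0,0],[0,0,0],[0,0,0]]' --twist '[[0,0,0],[0,0,0],[0,0,0],[0,0,0],[0,0,0]]' --grip '[0.2,0.3,0.4,0.5,0.5]'

```text
time: 14.5
ee_pos: [0.5534, 0.2859, 0.104]
tcp_rot: [180.0, -0.0, 78.0]
wrist_force: [-0.3, -1.0, 0.2]
opening: 0.0425
grasp_force: 0.0
```

```bash
python3 -c "
from h import *
p=cam('scene','rel')
o=bot.get_obs();print(o['ee_pos'],o['wrist_force'],o['opening'])
i=cv2.imread('pics/rel.png')[110:260,130:330];cv2.imwrite('pics/relc.png',cv2.resize(i,None,fx=4,fy=4,interpolation=2))
P=np.median([cloud(cam('scene')) for i in range(3)],0)
m=sel(P,(.555,.284),.085,.058,.078);print(rect(P[m]),np.median(P[m][:,2]))"
```

```text
[0.55341986 0.28588341 0.10397782] [-0.13916152  0.00521321  0.17785385] 0.042390965053280945
((557.267578125, 281.9952392578125), (157.4087371826172, 115.16243743896484), 77.84571075439453) 0.06872139652980513
```

View pics/relc.png

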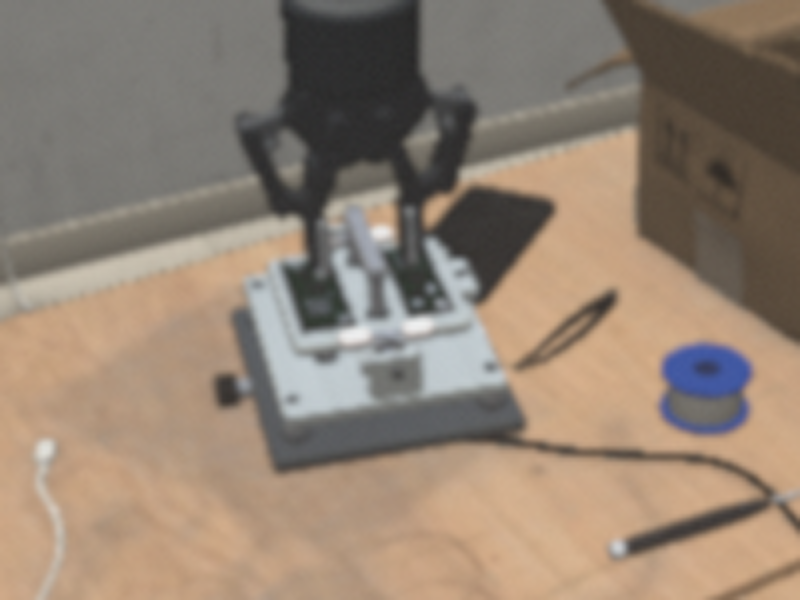

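The crop shows the carrier flat on the stage, with the white noses over its near edge (385,332) and the open fingers clear on both sides of the bar. I'll retreat straight up and check.

Emit:
move_arm --offset '[[0,0,-1],[0,0,-2],[0,0,-3],[0,0,-3],[0,0,-2]]' --twist '[[0,0,0],[0,0,0],[0,0,0],[0,0,0],[0,0,0]]' --grip '[0.5,0.5,0.5,0.5,0.5]'

```text
time: 15.2
ee_pos: [0.5536, 0.2861, 0.2172]
tcp_rot: [179.9, -0.1, 78.0]
wrist_force: [0.7, -0.9, -0.8]
opening: 0.0427
grasp_force: 0.0
```

```bash
python3 -c "
from h import *
P=np.median([cloud(cam('scene')) for i in range(5)],0)
o=bot.get_obs();print(o['ee_pos'],o['wrist_force'])
k=np.radians(-12);d=P[...,:2]-[.553,.2858];a=(d@[np.cos(k),np.sin(k)])*1e3;b=(d@[-np.sin(k),np.cos(k)])*1e3;z=P[...,2]*1e3
for lo in range(-40,50,10):
  print(lo,[(round(float(np.median(z[q])),1),int(q.sum())) for q in [(b>lo)&(b<=lo+10)&(a>x)&(a<=x+w)&(z>60)&(z<80) for x,w in ((-52,7),(-10,20),(46,6))]])
m=(abs(b)<51)&(z>62)&(z<76)&(abs(a)<70)&(abs(b)>38)&(abs(a)>20)
m=m|((abs(b)<38)&(z>62)&(z<76)&(abs(a)<70))
print(np.percentile(a[m],[.3,1,99.5]),np.percentile(b[m],[.3,1,99,99.7]))
m=(z>92)&(z<108)&(abs(a)<25)&(abs(b)<45);X=P[m];print('bar',rect(X),np.median(z[m]))
"
```

```text
[0.55327836 0.28584055 0.21339408] [ 0.1976665  -0.52272246 -0.3953519 ]
-40 [(68.4, 6), (69.1, 36), (67.5, 4)]
-30 [(68.5, 9), (68.1, 8), (67.2, 6)]
-20 [(68.2, 7), (67.7, 12), (67.7, 6)]
-10 [(68.0, 7), (68.1, 9), (68.1, 6)]
0 [(68.7, 7), (68.0, 10), (68.1, 6)]
10 [(68.3, 4), (68.5, 10), (68.1, 6)]
20 [(68.4, 8), (69.6, 19), (67.6, 3)]
30 [(68.7, 8), (69.6, 6), (67.7, 6)]
40 [(68.1, 3), (68.5, 6), (68.0, 3)]
[-52.46813009 -52.0423002   61.22962351] [-49.95149288 -49.10436807  48.71689765  50.23091084]
bar ((552.7251586914062, 285.85894775390625), (73.55686950683594, 11.96316146850586), 77.7688980102539) 103.59402505166238
```

```bash
python3 -c "
from h import *
print(bot.job_done())"
```

```text
the job is handed in; nothing more can be done
None
```

The carrier is released on the stage with its tongue to the rear, centred and level as far as the cameras can measure. I felt it seat, never pushed past about 10 N, moved nothing else, and handed the job in; no verdict came back.

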